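# Bolt the gate of the glue press and start its screw

## Task

First slide the brass barrel bolt on the press's gate bar fully home into its keeper. Then take hold of the crank's black grip and wind the screw backward (counterclockwise from above) until the thread drops, and from there wind it forward one turn so that it is started. Finish while still holding the grip there, screw at rest, bolt still home, and leave all the loose things around where they are.

Things in the scene. Friction and masses are not known exactly. Their poses are not given: they have to be found in the camera images.
- press: Wooden glue-up press fixed to the table; base board 240 x 490 mm, 25 mm thick. Origin on the table, right below its screw's axis; z up, +y along its gate bar towards the post with the keeper. Gate bar: 60 mm wide, y -187 to +223 mm, top at z = 135 mm; on it stand only a brass boss at the origin, the red crank above it and the barrel bolt.
- gate_bolt (a joint): Brass barrel bolt on the gate bar: 0 = drawn fully back, 0.040 m = fully home in its keeper, against its stop. Slides along the press's y only (home is +y), needs 2 to 3 N, stays where it is left. Starts at 0 to 0.012.
- gate_bolt_grip (a point): Point on the axis of the barrel bolt's upright handle, a vertical brass pin 16 mm in diameter, free from z = 160 to 208 mm; the point is at z = 190 mm, in the press's frame at x = 0, y = 155 mm + joint gate_bolt. The steel guides at y = 126 and 219 mm are 159 mm high, the steel keeper (y 239 to 261 mm) 164 mm.
- crank (a joint): Angle (rad) of the red crank about the screw's axis: direction of its grip from the axis, counterclockwise from above from the press's +x, counted on over whole turns. Grows when wound backward (counterclockwise from above), falls when wound forward. Starts between -4.4 and -2.2. Takes under 3 N at the grip, stays where it is left, keeps its height.
- crank_grip: Black upright grip of the crank: 22 mm in diameter, 46 mm tall, its axis 65 mm from the screw's axis; origin at its foot, z = 170.5 mm, top at z = 216.5 mm. It spins freely on its own pin: fingers may hold it fast and lead it round a circle without turning. The crank's hub and arm (16 mm wide) below it end at z = 170 mm.
- screw (a joint): Height (m) of the screw, which slides in the crank's hub and turns with it; its weight keeps it down. Right-hand thread, 10 mm per turn: backward winding lifts it to 0, then it drops (in 0.3 s) to -0.010, within 5.6 rad of the start, at a crank angle that differs each time (once a turn if wound on). Winding forward from there sinks it 10 mm per turn; -0.020 = one turn started.
- screw_top (a point): Centre of the top of the screw's yellow end, 18 mm in diameter, standing up through the middle of the red hub. z = 202 mm when joint screw = 0; it rises and falls with it (192 mm just after the drop, 182 mm one turn started).
- bottle_black: Bystander, loose: black paint bottle, 64 mm in diameter, 190 mm tall. Origin at the centre of its underside.
- bottle_yellow: Bystander, loose: yellow paint bottle with black cap, 64 mm in diameter, 190 mm tall. Origin at the centre of its underside.
- bottle_green: Bystander, loose: green paint bottle with white cap, 64 mm in diameter, 190 mm tall. Origin at the centre of its underside.
- tin: Bystander, loose: shallow dark round tin, 84 mm in diameter, 24 mm tall. Origin at the centre of its underside.
- brush: Bystander, loose: brush with black handle, 200 mm long, lying. Origin midway along it.
- panels: Bystander, loose: stack of four plywood panels 200 x 150 mm, 36 mm high. Origin at the centre of its underside.
- puzzle_piece: Bystander, loose: purple wooden puzzle piece, 45 x 87 x 8 mm, on the press's base board on its -x side. Origin at the centre of its underside.
- paint_pot: Bystander, loose: small open white pot, 36 mm in diameter, 35 mm tall, on the press's base board on its +x side. Origin at the centre of its underside.

How it is judged:
On the way, in this order (a step that is already met when the one before it is completed fails the run):
1. the barrel bolt is fully home in its keeper (value of joint gate_bolt above 0.036 m), for 0.2 s.
2. the screw has been wound backward and its thread has dropped (value of joint gate_bolt above 0.036 m and value of joint crank above -1.4 rad and value of joint screw below -0.0072 m), for 0.1 s.
At the end, for the whole second after the job is handed in: Barrel bolt within 4 mm of its stop (joint gate_bolt above 0.036); screw, after its thread drop, wound in one turn give or take 0.22 turn (joint screw -0.0222 to -0.0178); crank at rest (below 0.1 rad/s) with its black grip held in the fingers with more than 2 N (value of joint gate_bolt above 0.036 m and value of joint screw between -0.0222 and -0.0178 m and velocity of joint crank between -0.1 and 0.1 rad/s and contact force between the fingers and crank_grip above 2 N); the arm keeps its last pose, push and grip.
It fails at once if a bottle, tin, brush, panel stack, puzzle piece or pot is moved more than 30 mm (distance of any of bottle_black, bottle_yellow, bottle_green, tin, brush, panels, puzzle_piece, paint_pot from where it was at the start of the episode above 0.03 m).
It also fails if it takes over 61 s, if anything falls off the work surface, if the arm or the gripper's body presses on something with over 40 N, if the wrist force passes 120 N, or if a joint passes its speed limit or range.

## Robot

A 7-joint arm with a two-finger parallel gripper is mounted at the origin on the work surface. World frame = base frame: x ahead of the robot, y to its left, z up, the work surface at z = 0. Lengths are in m, angles in rad, forces in N, time in s.
With the tool pointing down it reaches from about 0.4 to 0.875 m from the base axis. Payload 6.5 kg.
Tool frame: the origin (TCP) lies at the very end of the fingers, on their centre line; the grasp point (between the pads) lies 19 mm behind it; z points along the fingers, y is the line along which they close (so a half turn about z gives the same grasp; the last joint's range is limited). The gripper opens to 85 mm and grips with 20 to 120 N. Pads are 22 mm wide; open, the fingers measure 114 mm over their backs; the gripper's body (76 mm by 85 mm) begins 54 mm behind the grasp point. The pads swing forward as they close: fully open they stand 13 mm farther back than shut.
Start: joints at [-1.356, 0.536, -0.004, 1.538, 0.003, 1.067, -0.071], TCP at [0.18, 0.625, 0.231] pointing down, gripper open.
Joint ranges: [-2.7, 2.7], [-0.37, 2.16], [-1.27, 1.26], [0.24, 2.4], [-1.31, 4.45], [0.19, 1.91], [-2.76, 2.76]. Speed limits (rad/s): [2.39, 2.39, 3.14, 3.14, 3.14, 3.14, 3.14].

## Interface

Orientations are given as a 3x3 rotation matrix whose columns are the frame's x, y, z axes.
In Python, from plant import manip, optics gives the robot as it stands. The module is installed in compiled form; this text tells all that it offers. Calls block until the motion is done:
- manip.move_pose(position, orientation): joint-space move of the TCP to a pose.
- manip.move_straight(position, velocity=0.15, rot=None, contact_N=None): straight line of the TCP; rot=None keeps the orientation; velocity is the mean speed in m/s. With contact_N (N) it stops when the force on the tool has changed by that much, and returns True; else False.
- manip.set_joints(angles): joint-space move.
- manip.set_gripper(opening, newtons=None): finger opening in m; newtons is the grip in N (None keeps the last); returns when the fingers have stopped.
- manip.pause(seconds).
- manip.ik(position, orientation): joint angles nearest the present ones, or None.
- optics.camera(name): name is "scene" or "top"; returns the picture (420x560x3 uint8, red, green, blue); there is no depth.
- optics.camera_params(name): a dict with "mtx" (3x3 intrinsics, pixels), "origin" and "attitude" of the camera in the world. Camera axes: x right, y down, z forward; pixel columns grow to the right and rows downward; lengths in m; the calibration is good to about 2 mm. A picture is of the moment at which its call begins. camera_params takes no time and is no camera call.
A pose or a line that the arm cannot do raises manip.MotionError and nothing moves.
- manip.close_job(): hands the job in; it is judged then, once.
Readings, each from a call of its own:
- manip.read_t(): time.
- manip.read_joint_pos(): joint angles.
- manip.read_joint_vel(): joint speeds.
- manip.read_tau(): joint torques, N m.
- manip.read_eef_pos(): TCP position.
- manip.read_ee_rot(): TCP orientation.
- manip.read_force(): force on the tool from outside, world axes, zero at the start.
- manip.read_torque(): the same for the moment, N m.
- manip.read_opening(): finger opening in m.
- manip.read_gripper_force(): force on a finger pad.
Only numpy, scipy, OpenCV 4.12 (cv2) and the standard library are available. Lean on these libraries where they do the work, as an engineer would, in place of code of your own. Each camera call takes 0.05 s, during which the arm holds its last target. There are 200 camera calls.

## Working session

There is one attempt and no reset: what is moved stays moved. The work goes in short steps, each a Python script; the robot and the scene stay as the last script left them, time stands still between calls to the robot, and variables do not carry over. Pictures are saved under pics/ and viewed, at most 10 in all, crops included, and the job is handed in when it is done.

```bash
mkdir -p pics && python3 - <<'E'
from plant import manip, optics
import cv2, numpy as np
for n in ("scene","top"):
    im=optics.camera(n); cv2.imwrite(f"pics/{n}0.png",im[:,:,::-1])
    p=optics.camera_params(n); print(n,p)
print(manip.read_t(),manip.read_eef_pos(),manip.read_ee_rot())
E
```

```text
scene {'mtx': array([[406.41825336,   0.        , 284.14150497],
       [  0.        , 406.41825336, 216.91482654],
       [  0.        ,   0.        ,   1.        ]]), 'origin': array([ 1.3875308 , -0.45769113,  0.89906828]), 'attitude': array([[ 0.44127452,  0.56481153, -0.69732684],
       [ 0.89708243, -0.25790636,  0.35878604],
       [ 0.02280147, -0.7838828 , -0.62049001]])}
top {'mtx': array([[392.36686645,   0.        , 277.79084976],
       [  0.        , 392.36686645, 200.13364492],
       [  0.        ,   0.        ,   1.        ]]), 'origin': array([ 2.67599244e-01, -7.02773376e-04,  1.35376103e+00]), 'attitude': array([[ 1.87326637e-02, -9.78029613e-01,  2.07622645e-01],
       [-9.99824459e-01, -1.84018053e-02,  3.52497575e-03],
       [ 3.73100829e-04, -2.07652231e-01, -9.78202644e-01]])}
0.1 [0.17996794 0.6239944  0.23049869] [[-9.60868101e-01  2.77006110e-01 -3.28254235e-04]
 [ 2.77006283e-01  9.60866875e-01 -1.53853350e-03]
 [-1.10774560e-04 -1.56925625e-03 -9.99998763e-01]]
```

View pics/scene0.png

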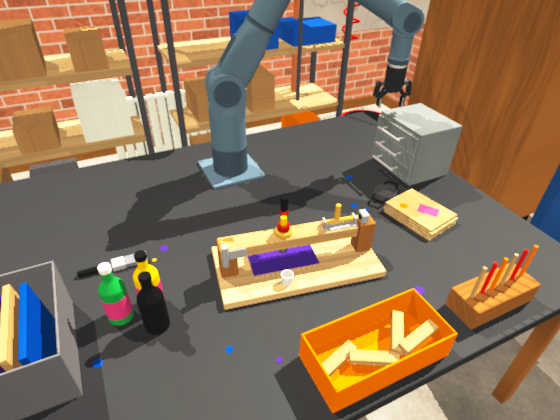

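View pics/top0.png

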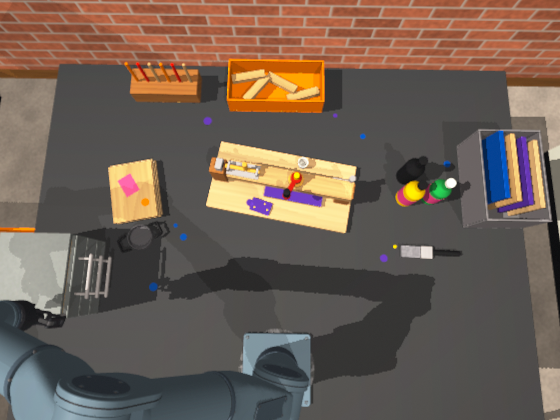

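The top view shows the press with the hub and yellow screw end near (296,178), the black grip near (287,192), and the bolt and keeper around (215–255,168). In the scene view the pin is near (338,210), the screw top near (284,220) and the grip near (284,205). I'll enlarge both regions next.

```bash
python3 - <<'E'
import cv2, numpy as np
t=cv2.imread("pics/top0.png")[135:240,200:365]; s=cv2.imread("pics/scene0.png")[190:305,205:390]
a=cv2.resize(t,None,fx=4.8,fy=4.8,interpolation=cv2.INTER_NEAREST)
b=cv2.resize(s,None,fx=4.3,fy=4.3,interpolation=cv2.INTER_NEAREST)
cv2.imwrite("pics/tc.png",a);cv2.imwrite("pics/sc.png",b);print(a.shape,b.shape)
E
```

```text
(504, 792, 3) (494, 796, 3)
```

View pics/tc.png

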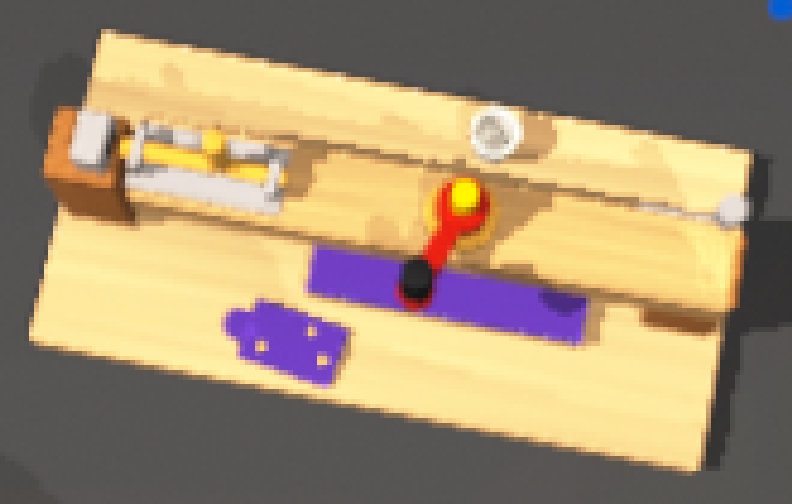

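View pics/sc.png

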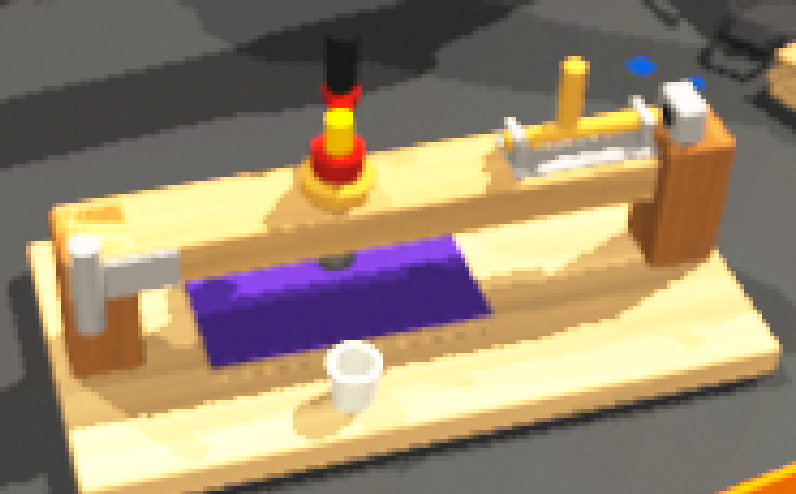

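In the enlarged top view, the yellow screw end is at crop (465,195), the grip top at (417,268) and the bolt pin at (213,140). The keeper is on the left, which is world +y, and the pot is on the far side, which is press +x. In the enlarged scene view, the pin top is at crop (573,62), the screw top at (341,115) and the grip top at (342,42). I'll measure these now.

```bash
cat > h.py <<'E'
import cv2, numpy as np
from plant import manip, optics
def ray(n,uv):
    p=optics.camera_params(n); d=p["attitude"]@np.linalg.solve(p["mtx"],[uv[0],uv[1],1.]); return p["origin"],d/np.linalg.norm(d)
def onz(n,uv,z):
    o,d=ray(n,uv); return o+d*(z-o[2])/d[2]
def tri(a,b):   # pixel in top, pixel in scene -> midpoint, gap
    o1,d1=ray("top",a); o2,d2=ray("scene",b)
    s=np.linalg.lstsq(np.c_[d1,-d2],o2-o1,rcond=None)[0]; p,q=o1+s[0]*d1,o2+s[1]*d2
    return (p+q)/2,np.linalg.norm(p-q)
E
python3 - <<'E'
from h import *
T=lambda u,v:np.array([u/4.8+200-.4,v/4.8+135-.4]); S=lambda u,v:np.array([u/4.3+205-.4,v/4.3+190-.4])
for nm,a,b,z in (("screw",T(465,193),S(341,115),.198),("pin",T(213,138),S(573,63),.208),("grip",T(417,267),S(342,42),.2165)):
    p,g=tri(a,b); print(nm,p.round(4),"gap",round(g,4),"onz",onz("top",a,z).round(4),onz("scene",b,z).round(4))
im=cv2.imread("pics/top0.png"); hsv=cv2.cvtColor(im,cv2.COLOR_BGR2HSV)
# base board: wood mask hull -> min area rect corners at z=.025
C=[onz("top",T(*c),.025) for c in ((103,30),(750,150),(697,470),(30,343))]
for i in range(4):
    d=C[i-1]-C[i]; print(C[i].round(4),np.linalg.norm(d).round(4),np.degrees(np.arctan2(d[1],d[0])).round(2))
for n,(x0,y0,x1,y1) in (("top",(285,165,305,190)),("scene",(275,210,295,235))):
    h=cv2.cvtColor(cv2.imread(f"pics/{n}0.png"),cv2.COLOR_BGR2HSV)[y0:y1,x0:x1]
    m=((h[...,0]>25)&(h[...,0]<34)&(h[...,1]>230)); v,u=np.nonzero(m); print(n,m.sum(),u.mean()+x0,v.mean()+y0,u.min()+x0,u.max()+x0,v.min()+y0,v.max()+y0)
E
```

```text
screw [ 0.5941 -0.0513  0.1956] gap 0.0019 onz [ 0.593  -0.0521  0.198 ] [ 0.5971 -0.0518  0.198 ]
pin [0.623  0.1081 0.2084] gap 0.001 onz [0.6234 0.1085 0.208 ] [0.6224 0.1079 0.208 ]
grip [ 0.5407 -0.0228  0.2105] gap 0.0016 onz [ 0.5396 -0.0219  0.2165] [ 0.5478 -0.0273  0.2165]
[0.7625 0.211  0.025 ] 0.2419 170.27
[ 0.6784 -0.2689  0.025 ] 0.4872 80.06
[ 0.4413 -0.226   0.025 ] 0.241 -10.25
[0.5241 0.2519 0.025 ] 0.485 -99.83
top 22 296.09090909090907 174.9090909090909 294 298 173 177
scene 24 283.5 217.16666666666666 281 286 215 219
```

The board sides come out at 241 × 486 mm with a yaw of 80°. The screw-to-pin direction agrees, and its distance of 162 mm gives a bolt value of about 7 mm. All heights match the given ones within a few mm, so I'll do the bolt next.

```bash
cat >> h.py <<'E'
YAW=np.radians(80.); PY=np.array([np.cos(YAW),np.sin(YAW),0]); PX=np.array([np.sin(YAW),-np.cos(YAW),0])
R=np.c_[np.cross(PY,[0,0,-1.]),PY,[0,0,-1.]]
C=np.array([.5945,-.0516,0])
def P(x,y,z): return C+x*PX+y*PY+np.array([0,0,z])
E
python3 - <<'E'
from h import *
bad=[a for a in range(0,360,15) if manip.ik(P(.065*np.cos(np.radians(a)),.065*np.sin(np.radians(a)),.177),R) is None]; print("unreachable",bad)
p=np.array(manip.read_eef_pos()); p[2]=.38
manip.move_straight(p,velocity=.3)
pin=np.array([.623,.1082,0])
manip.move_pose(pin+[0,0,.33],R)
manip.move_straight(pin+[0,0,.174],velocity=.15,contact_N=15)
manip.set_gripper(.0,30)
print("t",manip.read_t(),"op",manip.read_opening(),manip.read_eef_pos(),manip.read_force())
e0=np.array(manip.read_eef_pos())
hit=manip.move_straight(e0+.045*PY,velocity=.04,contact_N=15)
e=np.array(manip.read_eef_pos()); print(hit,"moved",(e-e0)@PY,"press y",(e-C)@PY,"x",(e-C)@PX,manip.read_force(),manip.read_t())
cv2.imwrite("pics/s1.png",cv2.resize(optics.camera("scene")[140:290,180:420,::-1],None,fx=3,fy=3))
E
```

```text
unreachable []
t 4.9917 op 0.015362305822573842 [0.62304896 0.1082264  0.17418818] [-1.0101961   0.28451239  2.15223436]
True moved 0.032413150487996964 press y 0.19476890273767292 x 0.00038006881630145884 [-1.21001808 -0.60528835  4.9230126 ] 5.8167
```

View pics/s1.png

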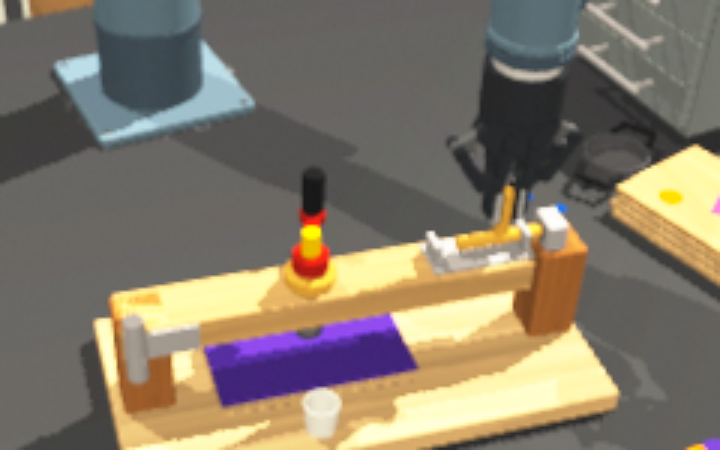

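The pin stopped at press y = 194.8 mm, which is a bolt value of about 39.8 mm. The picture shows the bolt tip in the keeper (crop 545,230) and the crank view clear. Next I'll grasp the crank grip.

```bash
cat >> h.py <<'E'
def G(a,z=.179,r=.065): return P(r*np.cos(a),r*np.sin(a),z)
def yel(im=None):
    """soft visible yellow area of the screw end in the scene view, and top-row"""
    im=optics.camera("scene") if im is None else im
    h=cv2.cvtColor(im,cv2.COLOR_RGB2HSV)[206:226,276:292]
    m=(h[...,0]>24)&(h[...,0]<35)&(h[...,1]>215)&(h[...,2]>120); return int(m.sum()), (np.nonzero(m)[0].min()+206 if m.any() else -1)
E
python3 - <<'E'
from h import *
print("yel0",yel(cv2.imread("pics/scene0.png")[:,:,::-1].copy()))
manip.set_gripper(.085)
e=np.array(manip.read_eef_pos()); manip.move_straight([e[0],e[1],.28],velocity=.2)
a=np.radians(-197.4)
manip.move_pose(G(a,.28),R)
print("yel",yel())
print("contact",manip.move_straight(G(a),velocity=.12,contact_N=12))
manip.set_gripper(.0,40)
print("t",manip.read_t(),"op",manip.read_opening(),manip.read_force(),manip.read_gripper_force(),"yel",yel())
cv2.imwrite("pics/s2.png",cv2.resize(optics.camera("scene")[150:290,180:400,::-1],None,fx=3.4,fy=3.4))
E
```

```text
yel0 (24, np.int64(215))
yel (24, np.int64(215))
contact False
t 9.6333 op 0.020975934659663194 [-1.16064334  0.84296486  2.8688611 ] 38.96303951740265 yel (24, np.int64(215))
```

View pics/s2.png

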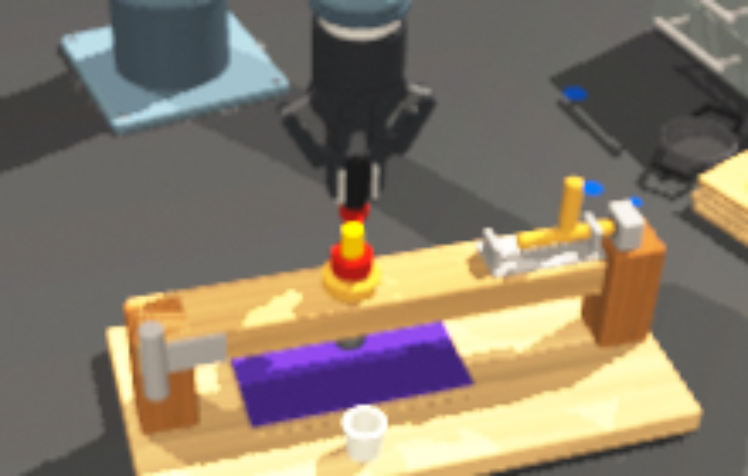

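The grip is held between the fingers at crop (357,180) with a 21 mm opening and 39 N, and the bolt is home. I'll wind backward, watching force and yellow area.

```bash
cat >> h.py <<'E'
def wind(d0,d1,v=.06,step=8,cam=1):
    n=max(1,round(abs(d1-d0)/step))
    for i,d in enumerate(np.linspace(d0,d1,n+1)[1:]):
        a=np.radians(d); manip.move_straight(G(a),velocity=v)
        f=np.array(manip.read_force()); ur=np.cos(a)*PX+np.sin(a)*PY; ut=-np.sin(a)*PX+np.cos(a)*PY
        e=np.array(manip.read_eef_pos())-G(a)
        if (i+1)%cam==0: print(f"{d:.0f} t{manip.read_t():.2f} yel{yel()} Fr{f@ur:.1f} Ft{f@ut:.1f} Fz{f[2]:.1f} er{1e3*e@ur:.1f} et{1e3*e@ut:.1f} op{1e3*manip.read_opening():.1f}")
E
python3 -c "
from h import *
wind(-197.4,-117.4)"
```

```text
-189 t10.03 yel(24, np.int64(215)) Fr1.3 Ft1.1 Fz6.3 er-0.0 et1.1 op21.1
-181 t10.38 yel(24, np.int64(215)) Fr2.4 Ft0.6 Fz6.2 er0.0 et0.8 op21.0
-173 t10.73 yel(23, np.int64(215)) Fr3.2 Ft1.8 Fz6.4 er0.0 et0.6 op20.8
-165 t11.08 yel(24, np.int64(215)) Fr3.1 Ft0.9 Fz6.4 er0.1 et0.5 op21.4
-157 t11.43 yel(24, np.int64(215)) Fr2.9 Ft0.7 Fz7.7 er0.1 et0.5 op20.8
-149 t11.78 yel(24, np.int64(215)) Fr2.7 Ft0.8 Fz7.6 er0.1 et0.4 op21.1
-141 t12.13 yel(24, np.int64(215)) Fr3.3 Ft0.1 Fz6.6 er0.1 et0.4 op20.9
-133 t12.48 yel(24, np.int64(215)) Fr2.9 Ft0.5 Fz6.6 er0.1 et0.5 op20.5
-125 t12.83 yel(22, np.int64(215)) Fr1.6 Ft-0.1 Fz7.2 er0.2 et0.5 op20.5
-117 t13.18 yel(21, np.int64(215)) Fr3.3 Ft0.2 Fz6.1 er0.2 et0.4 op21.0
```

```bash
sed -i 's/^        if (i+1)%cam==0: /        im=optics.camera("scene"); np.save(f"pics\/w{manip.read_t():06.2f}.npy",im[195:235,264:304])\n        if (i+1)%cam==0: /; s/yel{yel()}/yel{yel(im)}/' h.py
python3 - <<'E'
from h import *
wind(-117.4,-69.4)
a=cv2.imread("pics/scene0.png")[:,:,::-1]; b=optics.camera("scene")
for im in (a,b):
    print(im[208:226,282:285].mean(1).astype(int).tolist())
E
```

```text
-109 t13.58 yel(21, np.int64(215)) Fr2.8 Ft0.9 Fz6.8 er0.1 et0.4 op20.9
-101 t13.93 yel(21, np.int64(215)) Fr2.3 Ft0.9 Fz5.7 er0.2 et0.5 op20.9
-93 t14.28 yel(21, np.int64(215)) Fr3.7 Ft1.3 Fz5.9 er0.2 et0.5 op21.1
-85 t14.63 yel(23, np.int64(215)) Fr3.5 Ft1.0 Fz5.6 er0.2 et0.5 op21.0
-77 t14.98 yel(21, np.int64(215)) Fr3.8 Ft1.4 Fz5.2 er0.1 et0.5 op20.7
-69 t15.33 yel(23, np.int64(214)) Fr3.9 Ft1.4 Fz4.2 er0.1 et0.4 op20.9
[[25, 24, 25], [24, 23, 24], [24, 24, 24], [71, 24, 22], [179, 28, 21], [242, 34, 19], [253, 38, 20], [255, 215, 0], [255, 253, 0], [255, 255, 0], [255, 253, 0], [252, 229, 0], [231, 180, 0], [231, 181, 0], [231, 182, 0], [231, 181, 0], [231, 180, 0], [226, 158, 0]]
[[39, 41, 42], [41, 42, 43], [50, 50, 51], [61, 60, 60], [72, 71, 70], [87, 84, 82], [252, 235, 26], [255, 254, 0], [255, 255, 0], [255, 253, 0], [252, 230, 0], [232, 182, 0], [232, 182, 0], [232, 182, 0], [232, 183, 0], [232, 183, 0], [231, 183, 0], [227, 155, 0]]
```

The screw end reads cleanly: the edge between the top face (255,255,0) and the side (231,181,0) has moved up 1.0 px, or 3.6 mm, over 128°, as expected. I'll use that edge to detect the drop.

```bash
cat >> h.py <<'E'
def edge(im):
    """row of the lower rim of the screw's top face (grows as the screw sinks), None if hidden"""
    c=im[208:230,282:285].astype(float).mean(1); f=np.clip((c[:,1]-182)/72,0,1)*(c[:,2]<60)
    k=np.nonzero(f>.9)[0]
    if len(k)==0 or k[-1]+1>=len(f): return None
    return 208+k[-1]+f[min(k[-1]+1,len(f)-1)]
def wind2(d0,d1,stop=None,v=.06,step=8):
    """lead the grip from d0 to d1 deg; stop early once the rim row passes `stop`"""
    n=max(1,round(abs(d1-d0)/step))
    for d in np.linspace(d0,d1,n+1)[1:]:
        manip.move_straight(G(np.radians(d)),velocity=v)
        im=optics.camera("scene"); e=edge(im); f=np.array(manip.read_force())
        print(f"{d:.0f} t{manip.read_t():.2f} edge {e} F{f.round(1)} op{1e3*manip.read_opening():.1f}")
        if stop and e and e>stop: break
    cv2.imwrite("pics/last.png",im[:,:,::-1]); return d
E
python3 - <<'E'
from h import *
print(edge(cv2.imread("pics/scene0.png")[:,:,::-1]))
print(wind2(-69.4,50.6,stop=220.3))
E
```

```text
218.65277777777777
-61 t15.73 edge None F[ 2.2 -4.2  5.2] op20.6
-53 t16.08 edge None F[ 2.7 -1.9  4.6] op21.1
-45 t16.43 edge None F[ 2.3 -3.   5.8] op20.8
-37 t16.78 edge None F[ 3.9 -1.4  5.3] op21.0
-29 t17.13 edge None F[ 3.5 -2.   5.1] op21.3
-21 t17.48 edge None F[ 2.8 -1.   5.7] op20.7
-13 t17.83 edge None F[ 2.1 -0.9  5.4] op21.2
-5 t18.18 edge None F[ 3.4 -0.6  5.2] op21.4
3 t18.53 edge None F[1.8 0.6 7.2] op21.4
11 t18.88 edge 216.65740740740742 F[0.3 0.6 7.7] op21.1
19 t19.23 edge None F[-1.5  0.4  8. ] op20.7
27 t19.58 edge None F[-1.2 -0.5  9.4] op21.0
35 t19.93 edge 216.84722222222223 F[-1.1 -0.7  9.5] op21.5
43 t20.28 edge 216.875 F[-3.1 -0.9  9.7] op21.4
51 t20.63 edge 217.5648148148148 F[-3.7 -0.7  9.3] op20.8
50.6
```

```bash
python3 - <<'E'
from h import *
im=optics.camera("scene"); print(edge(im),manip.read_t(),manip.read_eef_pos()-G(np.radians(50.6)))
print(im[208:228,282:285].mean(1).astype(int).tolist())
cv2.imwrite("pics/s3.png",cv2.resize(im[180:250,240:330,::-1],None,fx=8,fy=8,interpolation=cv2.INTER_NEAREST))
E
```

```text
217.5648148148148 20.6833 [-1.52636526e-03  1.61063270e-03  9.37918930e-05]
[[109, 105, 101], [108, 105, 101], [108, 104, 101], [109, 105, 102], [108, 105, 101], [109, 105, 101], [255, 251, 6], [255, 255, 0], [255, 255, 0], [255, 253, 0], [250, 222, 0], [235, 187, 0], [235, 187, 0], [235, 187, 0], [235, 188, 0], [235, 188, 0], [234, 188, 0], [231, 161, 0], [232, 89, 13], [246, 38, 22]]
```

View pics/s3.png

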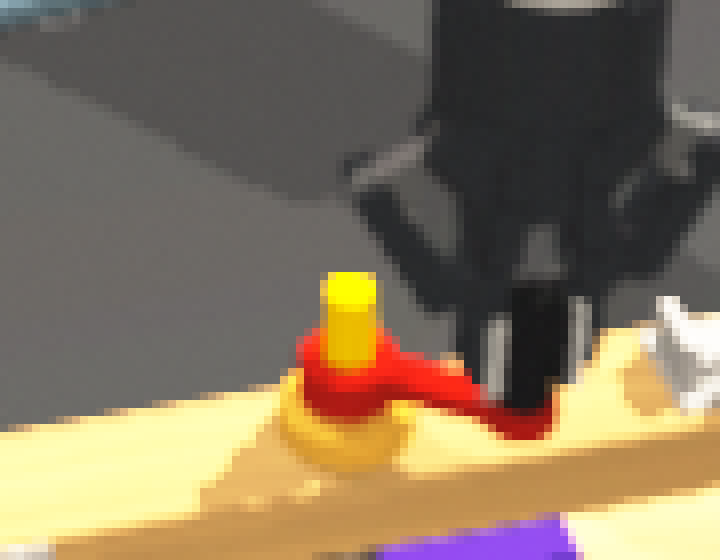

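The screw still stands high at crop (350,290), with the grip at (540,340), so it has not dropped yet. I'll check how the edge profile varies in the stored crops.

```bash
python3 - <<'E'
from h import *
import glob
for f in sorted(glob.glob("pics/w*.npy")):
    c=np.load(f)[13:33,18:21].mean(1).astype(int); print(f[-10:-4],c[4:13,1].tolist(),c[4:9,2].tolist())
p,q=[np.array(x) for x in (P(0,0,.202),P(0,0,.192))]
k=optics.camera_params("scene")
for x in (P(0,0,.202),P(0,0,.198),P(0,0,.192)):
    v=k["mtx"]@(k["attitude"].T@(x-k["origin"])); print(v[:2]/v[2])
E
```

```text
013.58 [102, 102, 170, 246, 253, 253, 234, 184, 184] [99, 99, 76, 0, 0]
013.93 [102, 102, 207, 251, 253, 251, 231, 183, 183] [99, 99, 66, 0, 0]
014.28 [102, 102, 212, 253, 255, 253, 232, 182, 183] [98, 98, 63, 0, 0]
014.63 [102, 102, 228, 254, 255, 254, 239, 183, 183] [99, 99, 53, 0, 0]
014.98 [102, 102, 229, 254, 255, 254, 233, 181, 182] [98, 98, 53, 0, 0]
015.33 [70, 80, 234, 254, 255, 253, 230, 183, 182] [69, 78, 19, 0, 0]
[283.58777546 214.6777821 ]
[283.55629167 215.80672367]
[283.50932362 217.49089814]
```

```bash
python3 - <<'E'
from h import *
for f in ("pics/last.png",): print(cv2.imread(f)[212:228,282:285,::-1].mean(1).astype(int)[:,1].tolist())
for i in range(2):
    im=optics.camera("scene"); print(manip.read_t(),im[212:228,282:285].mean(1).astype(int)[:,1].tolist()); manip.pause(.2)
E
```

```text
[105, 121, 252, 255, 255, 253, 222, 188, 187, 187, 187, 188, 188, 160, 89, 37]
20.7333 [104, 105, 248, 255, 255, 253, 223, 187, 187, 187, 188, 188, 188, 161, 90, 39]
20.9833 [104, 104, 248, 255, 255, 253, 222, 187, 187, 188, 188, 188, 187, 160, 91, 40]
```

```bash
cat >> h.py <<'E'
def ylen(im):
    c=im[206:232,282:285].astype(float).mean(1); w=np.clip((np.minimum(c[:,0],c[:,1]*1.25)-c[:,2])/220,0,1); r=np.arange(206,232)
    b=np.clip((c[:,1]-188)/66,0,1)*w
    return w[:20].sum().round(2), (b@r/b.sum()).round(2) if b.sum()>0 else None   # visible length, centre row of top face
def wind3(d0,d1,v=.06,step=8,drop=False):
    n=max(1,round(abs(d1-d0)/step)); last=None
    for d in np.linspace(d0,d1,n+1)[1:]:
        manip.move_straight(G(np.radians(d)),velocity=v)
        im=optics.camera("scene"); L,row=ylen(im); f=np.array(manip.read_force())
        print(f"{d:.0f} t{manip.read_t():.2f} len {L} row {row} F{f.round(1)} op{1e3*manip.read_opening():.1f}")
        if drop and row and row>217.3: break
    cv2.imwrite("pics/last.png",im[:,:,::-1]); return d
E
python3 - <<'E'
from h import *
print(ylen(cv2.imread("pics/scene0.png")[:,:,::-1]),ylen(optics.camera("scene")))
print(wind3(50.6,130.6,drop=True))
E
```

```text
(np.float64(11.23), np.float64(217.11)) (np.float64(12.18), np.float64(215.83))
59 t21.58 len 10.27 row 217.81 F[-2.7 -2.1  9.8] op20.9
58.6
```

```bash
python3 - <<'E'
from h import *
manip.pause(.3)
im=optics.camera("scene"); print(ylen(im),manip.read_t(),edge(im),manip.read_force())
print(im[208:230,282:285].mean(1).astype(int).tolist())
cv2.imwrite("pics/s4.png",cv2.resize(im[180:250,240:330,::-1],None,fx=8,fy=8,interpolation=cv2.INTER_NEAREST))
E
```

```text
(np.float64(10.26), np.float64(217.81)) 21.9333 219.5648148148148 [-1.28410907 -1.87044466 10.01181745]
[[109, 105, 101], [108, 104, 101], [108, 104, 100], [109, 105, 102], [108, 104, 101], [108, 104, 101], [109, 105, 101], [109, 105, 102], [255, 251, 6], [255, 255, 0], [255, 255, 0], [255, 253, 0], [250, 222, 0], [235, 188, 0], [235, 188, 0], [235, 187, 0], [234, 187, 0], [231, 163, 0], [232, 95, 12], [248, 39, 23], [233, 33, 22], [173, 27, 20]]
```

View pics/s4.png

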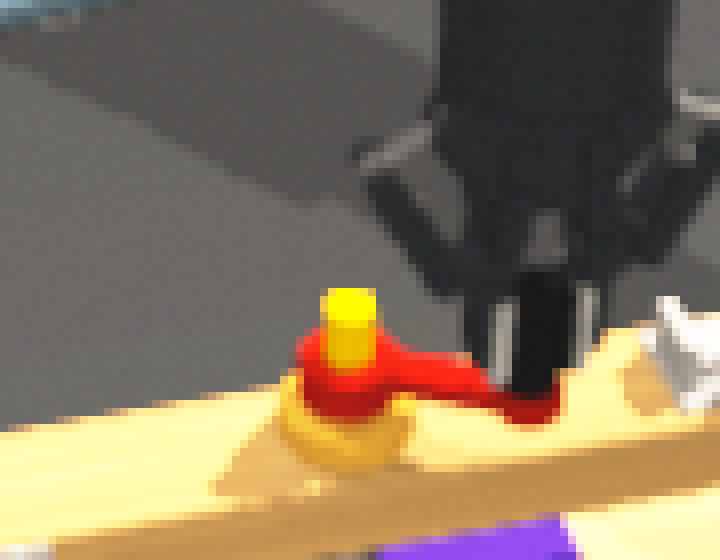

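The screw top has dropped between 51° and 59°: in the crop the top moved from row 272 to row 290, the visible yellow is shorter, and it has settled. I'll wind forward one turn.

```bash
python3 - <<'E'
from h import *
wind3(58.6,-305.4,step=8,v=.06)
manip.pause(.5)
im=optics.camera("scene"); print(ylen(im),manip.read_t(),edge(im),manip.read_force(),manip.read_gripper_force(),np.array(manip.read_eef_pos())-G(np.radians(-305.4)),abs(np.array(manip.read_joint_vel())).max())
cv2.imwrite("pics/s5.png",cv2.resize(im[180:250,240:370,::-1],None,fx=6,fy=6,interpolation=cv2.INTER_NEAREST))
E
```

```text
51 t22.28 len 10.24 row 217.89 F[-1.1 -2.   8.5] op20.8
43 t22.63 len 10.16 row 217.92 F[-0.6 -1.7  8.9] op21.1
35 t22.98 len 10.0 row 217.92 F[-1.  -1.2  9.1] op20.9
27 t23.33 len 8.38 row 219.54 F[-0.1  0.   8.6] op21.2
19 t23.68 len 2.5 row None F[-0.2 -1.4  8.5] op20.8
11 t24.03 len 3.88 row 217.17 F[ 1.6 -1.3  7.1] op21.2
3 t24.38 len 2.12 row None F[ 2.7 -0.9  7.3] op21.1
-5 t24.73 len 0.0 row None F[ 3.2 -0.9  6.2] op21.0
-13 t25.08 len 3.08 row None F[ 2.7 -2.4  6.9] op20.9
-21 t25.43 len 7.41 row 218.63 F[ 2.  -2.3  6.3] op21.4
-28 t25.78 len 0.94 row None F[ 2.6 -3.   7. ] op20.9
-36 t26.13 len 0.09 row None F[ 2.1 -3.2  6.3] op20.7
-44 t26.48 len 3.32 row None F[ 1.4 -4.   7.1] op21.2
-52 t26.83 len 4.94 row None F[ 0.3 -2.7  6.8] op21.0
-60 t27.18 len 8.71 row 219.53 F[ 0.7 -2.7  7.4] op21.0
-68 t27.53 len 9.01 row 218.81 F[-0.4 -4.1  8.2] op21.0
-76 t27.88 len 9.17 row 218.85 F[-1.1 -3.8  8.5] op20.9
-84 t28.23 len 9.22 row 218.91 F[-2.1 -2.9  9.1] op21.3
-92 t28.58 len 9.19 row 218.91 F[-1.3 -2.9  9. ] op21.4
-100 t28.93 len 9.09 row 218.95 F[-2.1 -3.3  9.9] op20.9
-108
[... 945 characters left out ...]
] op21.0
-242 t35.23 len 7.9 row 220.41 F[ 1.1 -3.   8.1] op21.1
-250 t35.58 len 7.79 row 220.49 F[ 1.  -3.4  7.4] op20.8
-258 t35.93 len 7.85 row 220.47 F[ 1.5 -3.2  7.5] op21.1
-266 t36.28 len 8.02 row 220.14 F[ 0.9 -2.4  8.6] op21.2
-274 t36.63 len 7.95 row 220.56 F[ 0.8 -2.   8.6] op20.8
-282 t36.98 len 7.93 row 220.6 F[-0.8 -1.4  8.7] op21.1
-290 t37.33 len 7.8 row 220.61 F[ 0.5 -2.1  8.7] op20.6
-297 t37.68 len 7.61 row 220.62 F[-0.2 -0.9  7.7] op20.7
-305 t38.03 len 7.59 row 220.73 F[-0.1 -1.9  8.4] op21.0
(np.float64(7.58), np.float64(220.72)) 38.5833 222.44444444444446 [ 0.34985056 -1.70202228  8.34145419] 39.54090714454651 [-0.00075644  0.0005052   0.00014797] 0.0009851365192663822
```

View pics/s5.png

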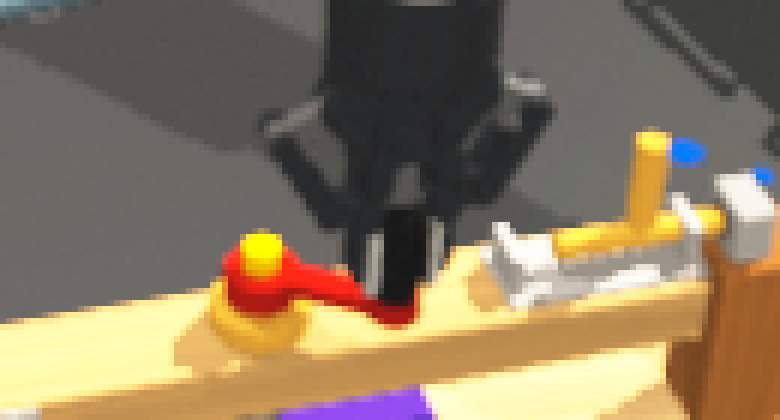

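The final top-face row is 220.7. That is 2.9 px (about 10 mm) below the dropped position, and after the 0.4 px view bias it matches the predicted row for z = 182 mm. The picture shows the grip held at crop (400,260), the bolt tip in the keeper at (720,215), and everything at rest.

```bash
python3 -c "
from plant import manip
print(manip.close_job(),manip.read_t())"
```

```text
the job is handed in; nothing more can be done
the job is handed in; nothing more can be done
```

I handed the job in at about 38.6 s, but no verdict came back: by my measurements the bolt is fully home, the screw dropped and was wound forward one turn (about -0.020 m), and the grip is still held at rest with about 39 N; I did not measure the loose things, and the force checks showed no collision.

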